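# Stack the next two plates of a grinder's spindle brake

### The arm

A 7-joint arm with a two-finger parallel gripper is mounted at the origin on the work surface. World frame = base frame: x ahead of the robot, y to its left, z up, the work surface at z = 0. Lengths are in m, angles in rad, forces in N, time in s.
With the tool pointing down it reaches from about 0.425 to 0.875 m from the base axis. Payload 8.4 kg.
Tool frame: the origin (TCP) lies at the very end of the fingers, on their centre line; the grasp point (between the pads) lies 19 mm behind it (bot.pinch_z is the distance from the TCP to the grasp point, in m); z points along the fingers, y is the line along which they close (so a half turn about z gives the same grasp; the last joint's range is limited). The gripper opens to 87 mm and grips with 3 to 60 N. Pads are 19 mm wide; open, the fingers measure 117 mm over their backs; the gripper's body (75 mm by 190 mm) begins 51 mm behind the grasp point.
Start: joints at [1.185, 0.333, 0.04, 1.465, -0.013, 1.343, -0.059], TCP at [0.184, -0.623, 0.223] pointing down, gripper open.
Joint ranges: [-2.58, 2.58], [-0.38, 2.09], [-1.3, 1.39], [0.25, 2.4], [-1.5, 4.64], [0.08, 2.09], [-2.65, 2.65]. Speed limits (rad/s): [2.22, 2.22, 2.79, 2.79, 3.14, 3.14, 3.14].

### API

Orientations are given as a unit quaternion [x, y, z, w].
In Python, from plant import bot gives the robot as it stands. The module is installed in compiled form; this text tells all that it offers.
- The arm moves only by the tool play_rows, never from a script. Its argument "motion" is text: rows parted by semicolons, each of 7 numbers parted by spaces: the turn, a rotation vector about the tool's x, y, z in rad, then the shift along the tool's x, y, z in mm, then the finger opening in mm, from 0 to 87. A call has 1 to 20 rows; each row shifts and turns the commanded pose from where the row before left it, along the tool's axes as they then stand; what a row does not reach is not made up. A row lasts 1/10 s, in which the tool goes at most 50 mm and 8.59 degrees, less where a joint would pass 70% of its speed; a pose out of reach is approached as far as the arm can. A call with a gripper value outside its range is refused whole. The fingers move at their own pace and stop on an object; "squeeze" is the grip in N (left out, the last holds). Time passes only in rows, so rows that do not move let the fingers close. It gives the time, the measured TCP pose, the force, the opening and the grip force at its end, in the units of the state.
- bot.read_state(): the state, without advancing time (a new reading comes with each control period).
- bot.get_image(name): name is "scene" or "side" or "wrist"; returns a dict with "color" (480x640x3 uint8, blue, green, red), "mtx" (3x3 intrinsics, pixels), "R" (3x3) and "t" (3): a world point X has camera coordinates R X + t. Camera axes: x right, y down, z forward; pixel columns grow to the right and rows downward; lengths in m; the calibration is good to about 2 mm. A picture is of the moment at which its call begins. There is no depth.
- bot.finish_job(): hands the job in; it is judged then, once.
The state is a dict: "time_s": time; "q": joint angles; "joint_vel": joint speeds; "joint_efforts": joint torques, N m; "position": TCP position; "orientation": TCP orientation; "ft_force": force on the tool from outside, world axes, zero at the start; "moment": the same for the moment, N m; "opening": opening from 0.0 (shut) to 1.0 (fully open); "finger_force": force on a finger pad.
Only numpy, scipy, OpenCV 4.12 (cv2) and the standard library are available. Lean on these libraries where they do the work, as an engineer would, in place of code of your own. Each camera call takes 0.05 s, during which the arm holds its last target. There are 200 camera calls.

### The job

Carry on building the plate pack of the grinder's spindle brake: the bright steel separator goes in next, with its two ears down in the slots of the cage, and then the new tan-lined disc on top of it, with its inner teeth meshed on the splined hub. Ease each plate fully home by feel and leave it lying flat; never bear on the brake or on the plates with more than 30 N, because the lining chips. Leave the old blackened plates and everything else on the bench where they are.

Things in the scene. Friction and masses are not known exactly. Their poses are not given: they have to be found in the camera images.
- brake: Spindle brake, axis upright, bolted down. Origin on the axis at bench top, z up. Aluminium holding block 120 x 120 x 30 mm; on it the olive cage: flange of radius 50 mm, z 30 to 40 mm, with two slotted jaws at its +x and -x sides. The +y and -y sides are open down to the flange, so fingers fit there. Half-built plate pack inside, splined hub in the centre.
- slot (a point): Mouth of the slot of the +x jaw, on the brake at x = 42, y = 0, z = 82 mm (the -x jaw is its mirror image). A jaw is two prongs, 37 to 48 mm off the axis, each with its wall running round to 32 degrees from the brake's x axis, tops at z = 82 mm; the slot between is 12.5 mm wide, centred on the x axis, open above. The 10 mm ears have 1.25 mm of play on each side.
- pack_top (a point): Centre of the flat top of the pack built so far (radius 33 mm, a tan-lined disc uppermost), on the brake's axis at z = 62 mm. Fingertips that reach below a held separator will meet its rim. The separator sits home with its underside here; the lined disc sits home on it with its underside at z = 66 mm.
- hub_top (a point): Top of the hub on the brake's axis, z = 94 mm; this frame does not turn with the hub. Core radius 15 mm, six straight teeth 8 mm wide to radius 18.5 mm, square-ended. The hub turns stiffly (about 0.3 N m) and its angle, any phase of the 60 degree pitch, is not given: lay the disc on it lightly and turn it until its teeth find the gaps (about 4 degrees of play each way).
- separator: New separator, fitted first: bright steel 12-sided flat ring, 62 mm across flats (one flat every 30 degrees from its x axis), 4 mm thick, bore radius 21.5 mm, two ears 10 mm wide at +x and -x reaching 46 mm from the centre; 0.05 to 0.11 kg. Origin at centre of underside, z up; faces alike. Lies on a firm dark wood round (radius 25, height 30 mm): fingers can reach below its rim.
- disc: New friction disc, fitted second: dark core, tan linings, 12-sided flat ring 66 mm across flats (one every 30 degrees from its x axis), 5 mm thick, six inward teeth 6.5 mm wide (at 0, 60.. degrees), tips at radius 16 mm, bore radius 19.5 mm; 0.04 to 0.09 kg. Origin at centre of underside, z up. Lies on a like wood round (radius 25, height 30 mm); left or right varies.
- old_disc: Worn disc of the same shape and size as the new one, burnt black; lies on the bench, stays there. Origin at the centre of its underside.
- old_separator: Worn separator of the same shape and size as the new one, dark blue-black; lies on the bench, stays there. Origin at the centre of its underside.
- cover: The brake's olive end cover, a ring of radius 50 mm, 9 mm high; to be fitted later, stays. Origin at the centre of its underside.
- screwdriver: Yellow-handled screwdriver lying on the bench; stays.
- grease_tin: Blue tin, radius 36 mm, 55 mm high; stays. Origin at the centre of its underside.
- bowl: White bowl, radius 55 mm, 42 mm high; stays. Origin at the centre of its underside.
- knife: Kitchen knife with red handle, lying flat, about 0.28 m long; stays.
- whetstone: Two-layer grey whetstone 200 x 60 x 25 mm; stays. Origin at the centre of its underside.

How it is judged:
On the way, in this order (a step that is already met when the one before it is completed fails the run):
1. the separator is home on the pack, its ears in the slots of the cage (z of separator in the frame of brake between 0.0605 and 0.0635 m and horizontal distance between separator and brake below 0.003 m and angle between separator's own z axis and vertical below 0.05 rad and angle between the x axis of separator and the x axis of brake, either way round below 0.08 rad), for 0.2 s.
2. the lined disc is home on the separator, meshed on the hub (z of disc in the frame of brake between 0.0645 and 0.0675 m and horizontal distance between disc and brake below 0.003 m and angle between disc's own z axis and vertical below 0.05 rad), for 0.2 s.
At the end, for the whole second after the job is handed in: Separator flat on the pack (underside at 62 mm) with its ears in the slots (within 0.08 rad), lined disc flat on it, meshed on the hub (underside at 66 mm); heights within 1.5 mm, each within 3 mm of the axis, tilt under 0.05 rad; both released and at rest (all of step 1 and all of step 2 and linear speed of each of separator, disc below 0.01 m/s); the robot touches nothing.
It fails at once if the lined disc is pressed on the brake or on the separator with more than 30 N (contact force between disc and brake above 30 N or contact force between disc and separator above 30 N).
It fails at once if the separator is pressed on the brake with more than 30 N (contact force between separator and brake above 30 N).
It fails at once if the robot bears on the brake with more than 30 N (contact force between any of the fingers, the arm and brake above 30 N).
It fails at once if an old plate or another thing on the bench is moved by more than 20 mm (distance of any of old_disc, old_separator, cover, screwdriver, grease_tin, bowl, knife, whetstone from where it was at the start of the episode above 0.02 m).
It also fails if it takes over 67 s, if anything falls off the work surface, if the arm or the gripper's body presses on something with over 40 N, if the wrist force passes 120 N, or if a joint passes its speed limit or range.

## Working session

There is one attempt and no reset: what is moved stays moved. The work goes in short steps, Python scripts to look and compute and a tool call to move; the robot and the scene stay as the last step left them, time stands still between calls to the robot, and variables do not carry over. Pictures are saved under pics/ and viewed, at most 10 in all, crops included, and the job is handed in when it is done.

Besides the shell and the picture viewer there is one more tool, called after "Call:" by a JSON object that holds its "method" and its "body". play_rows: Moves the arm, as the interface text tells. Its arguments: {"type":"object","properties":{"motion":{"type":"string"},"squeeze":{"type":"number"}},"required":["motion"]}

```bash
mkdir -p pics; python3 - <<'E'
from plant import bot
import cv2,numpy as np
s=bot.read_state();print({k:np.round(v,3).tolist() for k,v in s.items()})
for n in("scene","side"):
    d=bot.get_image(n);cv2.imwrite(f"pics/{n}0.png",d["color"])
    print(n,np.round(d["mtx"],1).tolist(),np.round(d["R"],3).tolist(),np.round(d["t"],3).tolist(),(-d["R"].T@d["t"]).round(3))
E
```

```text
{'time_s': 0.0, 'q': [1.185, 0.334, 0.04, 1.466, -0.013, 1.343, -0.059], 'joint_vel': [0.001, 0.001, 0.001, -0.001, 0.002, 0.0, -0.0], 'joint_efforts': [0.0, -65.637, 1.335, -40.38, -0.06, 0.045, 0.0], 'position': [0.184, -0.623, 0.222], 'orientation': [0.99, 0.143, -0.0, -0.001], 'ft_force': [-0.592, -0.256, -0.307], 'moment': [0.014, -0.028, 0.027], 'finger_force': 0.0, 'opening': 0.998}
scene [[477.4, 0.0, 323.6], [0.0, 477.4, 236.4], [0.0, 0.0, 1.0]] [[0.523, 0.852, 0.005], [0.704, -0.429, -0.566], [-0.48, 0.3, -0.824]] [-0.336, -0.373, 1.415] [ 1.118 -0.297  0.957]
side [[601.9, 0.0, 312.5], [0.0, 601.9, 238.8], [0.0, 0.0, 1.0]] [[0.926, -0.377, 0.011], [-0.191, -0.495, -0.848], [0.325, 0.783, -0.53]] [-0.556, 0.172, 1.543] [ 0.046 -1.333  0.97 ]
```

View pics/scene0.png

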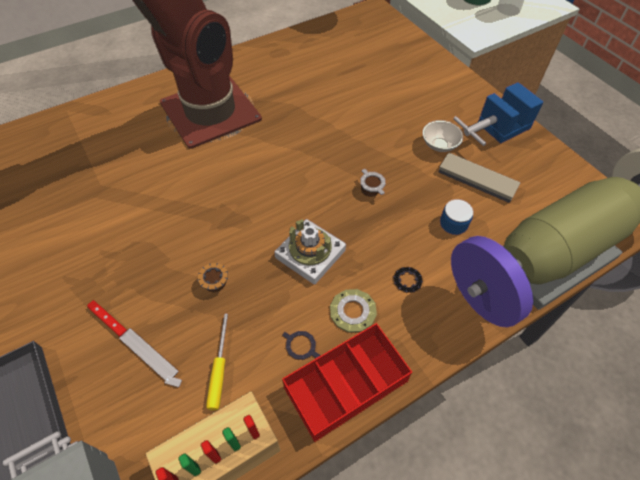

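View pics/side0.png

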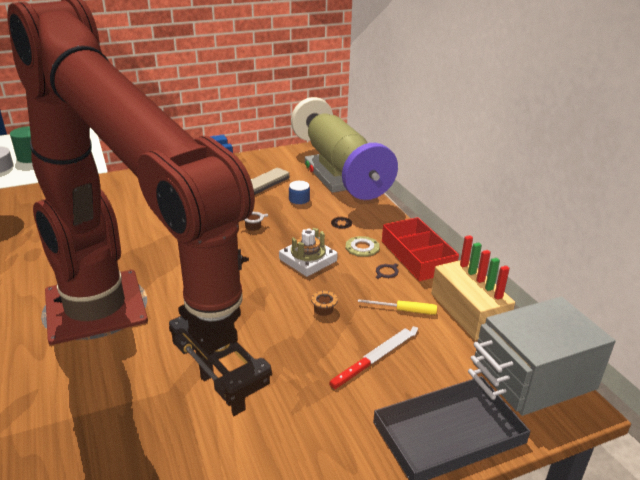

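The scene view shows the separator at about (373,183), the disc at (212,277) and the hub at (310,230). In the side view they are at (254,220), (323,302) and (308,235).

```bash
cat > h.py <<'E'
import numpy as np, cv2
from plant import bot
def ray(d,px,z):
    px=np.atleast_2d(np.asarray(px,float)); c=-d["R"].T@d["t"]
    v=np.c_[px,np.ones(len(px))]@np.linalg.inv(d["mtx"]).T@d["R"]
    return c+v*((z-c[2])/v[:,2])[:,None]
def proj(d,X):
    p=(np.atleast_2d(X)@d["R"].T+d["t"])@d["mtx"].T; return p[:,:2]/p[:,2:]
E
python3 - <<'E'
from h import *
for n,P in(("scene",[(373,183,.034),(212,277,.035),(310,230,.094)]),("side",[(254,218,.034),(323,299,.035),(308,233,.094)])):
    d=bot.get_image(n)
    for u,v,z in P: print(n,ray(d,(u,v),z).round(3))
    if n=="scene": cv2.imwrite("pics/c.png",cv2.resize(d["color"][150:320,180:420],None,fx=3.3,fy=3.3,interpolation=cv2.INTER_CUBIC))
d=bot.get_image("wrist");R=d["R"];print((-R.T@d["t"]).round(3),R.round(3).tolist(),d["mtx"].round(1).tolist())
E
```

```text
scene [[0.505 0.232 0.034]]
scene [[ 0.545 -0.23   0.035]]
scene [[ 0.585 -0.     0.094]]
side [[0.497 0.227 0.034]]
side [[ 0.536 -0.228  0.035]]
side [[ 0.584 -0.007  0.094]]
[ 0.263 -0.601  0.384] [[0.282, -0.959, -0.002], [-0.917, -0.27, 0.295], [-0.283, -0.081, -0.956]] [[348.4, 0.0, 321.1], [0.0, 348.4, 239.7], [0.0, 0.0, 1.0]]
```

View pics/c.png

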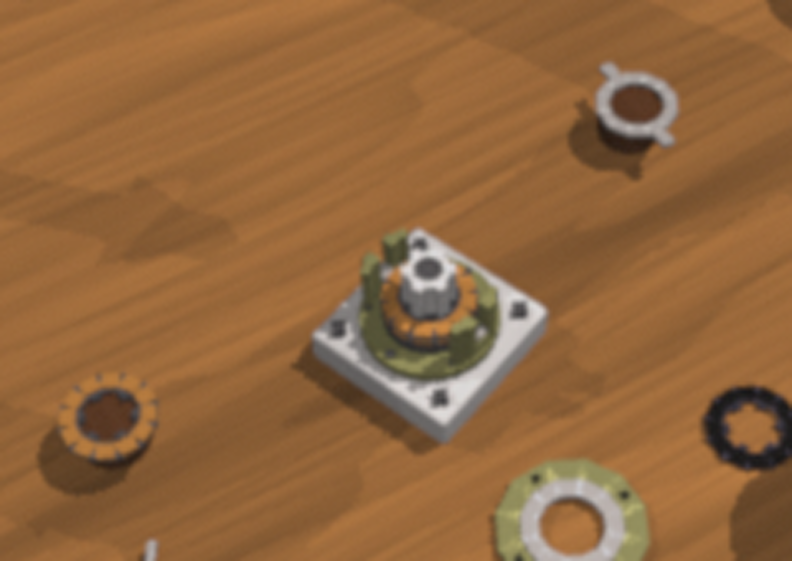

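The disc is near (0.54,-0.23), the brake near (0.585,0.0) and the separator near (0.50,0.23). The jaws run from upper-left to lower-right in the crop. I'll pass over the disc on the way for a wrist view.

Call:
{"method": "play_rows", "body": {"motion": "0 0 0 38 -23 0 87;0 0 0 38 -23 0 87;0 0 0 38 -23 0 87;0 0 0 38 -23 0 87;0 0 0 38 -23 0 87;0 0 0 38 -23 0 87;0 0 0 38 -23 0 87;0 0 0 38 -23 0 87;0 0 0 38 -23 0 87;0 0 0 38 -23 0 87;0 0 0 38 -23 0 87;0 0 0 38 -23 0 87;0 0 0 0 0 0 87;0 0 0 0 0 0 87"}}

```text
time_s: 1.65
position: [0.5436, -0.2287, 0.2223]
orientation: [0.99, 0.144, -0.0, -0.0]
ft_force: [0.1, -1.6, 0.5]
opening: 1.002
finger_force: 0.0
```

```bash
python3 - <<'E'
from h import *
s=bot.read_state();print(s["time_s"],s["position"],s["orientation"])
d=bot.get_image("wrist");np.savez("w1.npz",**d);cv2.imwrite("pics/w1.png",d["color"])
E
```

```text
1.65 [ 0.5435672  -0.22872108  0.2222744 ] [ 9.89555212e-01  1.44154083e-01 -2.30815246e-04 -1.69190458e-04]
```

View pics/w1.png

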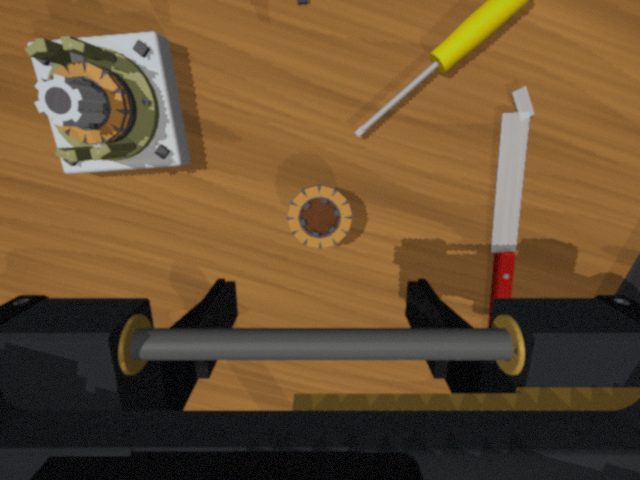

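The disc is at (320,217), with the hub top at (60,100). Next I'll move over the brake and take a wrist view there.

Call:
{"method": "play_rows", "body": {"motion": "0 0 0 20 -41 0 87;0 0 0 20 -41 0 87;0 0 0 20 -41 0 87;0 0 0 20 -41 0 87;0 0 0 20 -41 0 87;0 0 0 0 0 0 87;0 0 0 0 0 0 87"}}

```text
time_s: 2.4
position: [0.5809, -0.0055, 0.2226]
orientation: [0.99, 0.143, -0.0, 0.0]
ft_force: [0.1, -0.4, -0.1]
opening: 0.999
finger_force: 0.0
```

```bash
python3 - <<'E'
from h import *
s=bot.read_state();print(s["time_s"],s["position"],s["orientation"])
d=bot.get_image("wrist");np.savez("w2.npz",**d)
cv2.imwrite("pics/w2.png",cv2.resize(d["color"][60:310,160:480],None,fx=2.4,fy=2.4,interpolation=cv2.INTER_CUBIC))
# disc from w1
d=dict(np.load("w1.npz"));h=cv2.cvtColor(d["color"],cv2.COLOR_BGR2HSV)
print("hsv lining",h[194,330],h[240,330],"wood",h[300,320])
E
```

```text
2.4 [ 0.58085437 -0.00545251  0.22255144] [ 9.89727346e-01  1.42967406e-01 -1.25359624e-04  2.91977055e-04]
hsv lining [ 17 159 180] [ 18 159 181] wood [ 16 165 147]
```

View pics/w2.png

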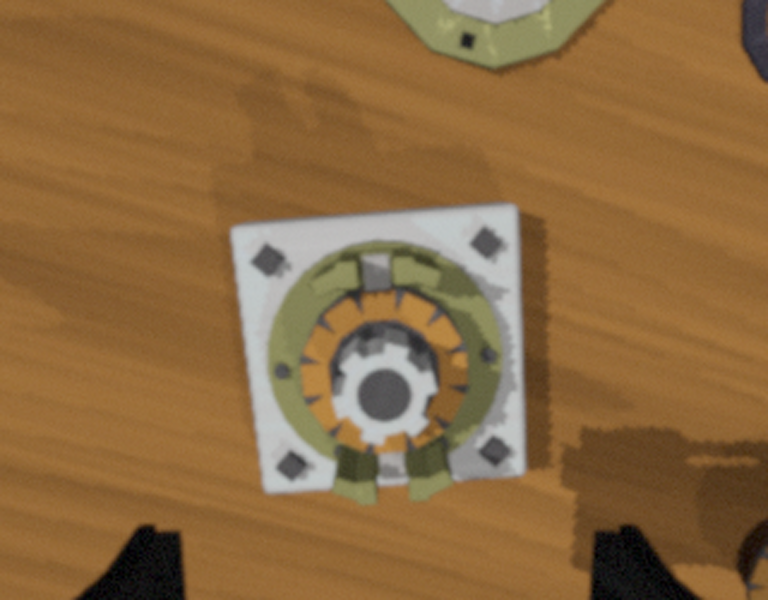

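The block corners are at (232,226), (517,205), (525,473) and (266,493) in crop pixels. The jaws are at the top and bottom, so brake x lies nearly along tool x. The hub hole is at (384,395).

```bash
python3 - <<'E'
from h import *
d=dict(np.load("w2.npz"));f=lambda p:np.array(p,float)/2.4+[160,60]
C=ray(d,f([(232,226),(517,205),(525,473),(266,493)]),.03)[:,:2]
print("sides",np.linalg.norm(C-np.roll(C,-1,0),axis=1).round(4),"ctr",C.mean(0).round(4))
e=[(C[0]-C[3]),(C[1]-C[2])];print("brake ang(deg) img-up edges",[np.degrees(np.arctan2(*v[::-1])).round(2) for v in e],
 "across edges+90",[np.degrees(np.arctan2(*v[::-1])).round(2)+90 for v in (C[1]-C[0],C[2]-C[3])])
hub=ray(d,f([(384,395)]),.094)[0];print("hub hole",hub.round(4))
# jaw slots: prong-top inner corners midpoints
J=ray(d,f([(375,255),(393,494)]),.082)[:,:2];print("jaw mids",J.round(4),np.degrees(np.arctan2(*(J[0]-J[1])[::-1])).round(2),J.mean(0).round(4))
# hub phase: brightness on circle r=17 at z=.094
g=cv2.cvtColor(d["color"],cv2.COLOR_BGR2HSV)
print(g[int(395/2.4+60)-12:int(395/2.4+60)+1:2,320,:].tolist())
th=np.radians(np.arange(0,360,3))
p=proj(d,np.c_[hub[0]+.0165*np.cos(th),hub[1]+.0165*np.sin(th),0*th+.094])
hs=cv2.remap(g.astype(np.float32),p[:,0].astype(np.float32),p[:,1].astype(np.float32),cv2.INTER_LINEAR)[:,0]
m=((hs[:,1]<45)&(hs[:,2]>165)).astype(float);print(''.join('#' if a else '.' for a in m))
z=(m*np.exp(6j*th)).sum();print("hub tooth phase",np.degrees(np.angle(z))/6, abs(z)/m.sum())
print("V",hs[:,2].astype(int).tolist())
# disc from w1
d=dict(np.load("w1.npz"));g=cv2.cvtColor(d["color"],cv2.COLOR_BGR2HSV)
roi=np.zeros(g.shape[:2],np.uint8);cv2.circle(roi,(320,217),45,255,-1)
m=((g[...,2]>165)&(g[...,1]>120)).astype(np.uint8)*255&roi
c=max(cv2.findContours(cv2.morphologyEx(m,cv2.MORPH_CLOSE,np.ones((5,5))),0,1)[0],key=cv2.contourArea)[:,0]
W=ray(d,c,.035)[:,:2];(x,y),r=cv2.minEnclosingCircle(W.astype(np.float32)*1000);print("disc",x,y,r)
dc=np.array([x,y])/1000
for R in(.0175,):
  p=proj(d,np.c_[dc[0]+R*np.cos(th),dc[1]+R*np.sin(th),0*th+.035])
  v=cv2.remap(g.astype(np.float32),p[:,0].astype(np.float32),p[:,1].astype(np.float32),1)[:,0]
  print(R,"S",v[:,1].astype(int).tolist())
  w=v[:,1].max()-v[:,1];z=(w*np.exp(6j*th)).sum();print("disc phase",np.degrees(np.angle(z))/6,abs(z)/w.sum())
E
```

```text
sides [0.1176 0.1171 0.1177 0.1184] ctr [ 0.5873 -0.0035]
brake ang(deg) img-up edges [np.float64(20.76), np.float64(20.79)] across edges+90 [np.float64(20.47), np.float64(21.099999999999994)]
hub hole [ 0.5864 -0.0035  0.094 ]
jaw mids [[ 0.6319  0.0132]
 [ 0.5463 -0.0188]] 20.54 [ 0.5891 -0.0028]
[[60, 1, 186], [150, 5, 107], [150, 6, 88], [150, 9, 89], [120, 6, 89], [130, 8, 91], [158, 12, 86]]
######...........########...........#########...........#########...........##########...........#########...........###
hub tooth phase 1.4999999999999927 0.692890972939937
V [195, 195, 194, 192, 191, 181, 157, 135, 127, 130, 132, 133, 126, 118, 119, 132, 164, 187, 194, 195, 195, 194, 194, 193, 189, 163, 131, 122, 124, 127, 129, 129, 129, 129, 136, 154, 181, 192, 195, 195, 196, 193, 193, 192, 191, 187, 182, 181, 180, 178, 178, 176, 176, 175, 174, 176, 182, 193, 193, 195, 194, 193, 192, 193, 191, 186, 179, 172, 169, 169, 168, 167, 166, 160, 144, 142, 166, 186, 194, 194, 195, 193, 192, 191, 187, 165, 132, 115, 117, 118, 112, 106, 100, 92, 80, 91, 133, 173, 191, 194, 194, 192, 192, 191, 191, 182, 158, 125, 101, 97, 94, 94, 96, 96, 99, 114, 149, 179, 193, 196]
disc 541.0003662109375 -227.3051300048828 32.79552459716797
0.0175 S [20, 24, 27, 41, 86, 136, 159, 162, 171, 171, 168, 167, 156, 164, 164, 136, 74, 25, 12, 6, 9, 11, 12, 36, 82, 131, 149, 157, 162, 150, 138, 146, 163, 160, 153, 143, 80, 27, 12, 7, 8, 9, 6, 9, 34, 74, 118, 136, 130, 135, 135, 138, 126, 134, 143, 135, 129, 81, 35, 8, 5, 5, 5, 6, 19, 50, 101, 131, 138, 139, 134, 131, 136, 140, 145, 160, 145, 109, 64, 23, 8, 4, 5, 6, 12, 36, 97, 154, 167, 158, 182, 175, 159, 155, 155, 155, 137, 95, 54, 32, 25, 22, 23, 34, 57, 93, 132, 167, 167, 169, 160, 162, 164, 167, 162, 150, 101, 63, 28, 18]
disc phase 2.3370427235986715 0.4672113299450088
```

Call:
{"method": "play_rows", "body": {"motion": "0 0 0 0 -40 0 87;0 0 0 0 -40 0 87;0 0 0 -2 -40 0 87;0 0 0 -2 -40 0 87;0 0 0 -2 -40 0 87;0 0 0 -2 -40 0 87;0 0 0 0 0 0 87;0 0 0 0 0 0 87"}}

```text
time_s: 3.25
position: [0.506, 0.2216, 0.2226]
orientation: [0.99, 0.142, 0.0, 0.0]
ft_force: [1.1, -0.3, -0.1]
opening: 1.002
finger_force: 0.0
```

```bash
python3 - <<'E'
from h import *
s=bot.read_state();print(s["time_s"],s["position"],s["orientation"])
d=bot.get_image("wrist");np.savez("w3.npz",**d);print(proj(d,[.5,.23,.034]))
cv2.imwrite("pics/w3.png",d["color"][60:310,60:520])
E
```

```text
3.25 [0.50604745 0.22158926 0.22255974] [9.89832373e-01 1.42238155e-01 6.43129487e-05 4.19835406e-04]
[[311.03746865 218.7040162 ]]
```

View pics/w3.png

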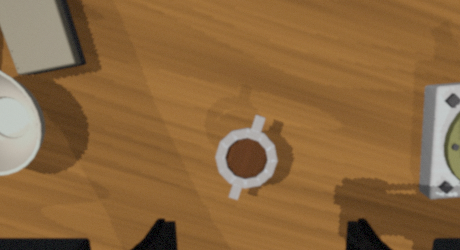

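The separator is at about (306,218) in full-image pixels, with its ears at (318,183) and (295,252).

```bash
cat > sep.py <<'E'
from h import *
d=dict(np.load("w3.npz"));g=cv2.cvtColor(d["color"],cv2.COLOR_BGR2HSV)
roi=np.zeros(g.shape[:2],np.uint8);cv2.circle(roi,(307,218),48,255,-1)
m=((g[...,1]<70)&(g[...,2]>120)).astype(np.uint8)*255&roi
c=max(cv2.findContours(m,0,1)[0],key=cv2.contourArea)[:,0]
W=ray(d,c,.034)[:,:2]*1000
(x,y),r=cv2.minEnclosingCircle(W.astype(np.float32));print("ears circle",x,y,r)
q=W[np.linalg.norm(W-[x,y],axis=1)<36];(x2,y2),r2=cv2.minEnclosingCircle(q.astype(np.float32));print("ring",x2,y2,r2)
e=W[np.linalg.norm(W-[x,y],axis=1)>37]-[x,y]
z=np.exp(2j*np.arctan2(e[:,1],e[:,0])).mean();print("ear angle",np.degrees(np.angle(z))/2,len(e))
E
python3 sep.py
```

```text
ears circle 498.75079345703125 233.9762725830078 46.29697799682617
ring 498.7967834472656 235.09664916992188 35.14340591430664
ear angle -2.52277572318558 48
```

Sizes agree (46 mm ears), so the separator is at (0.499, 0.234), angle −2.5°. Next: align and descend.

Call:
{"method": "play_rows", "body": {"motion": "0 0 0.11 0 0 0 87;0 0 0.11 0 0 0 87;0 0 0.11 0 0 0 87;0 0 0 -4 -6 40 87;0 0 0 -4 -6 40 87;0 0 0 0 0 40 87;0 0 0 0 0 30 87;0 0 0 0 0 0 87;0 0 0 0 0 0 87"}}

```text
time_s: 4.2
position: [0.499, 0.2338, 0.0731]
orientation: [1.0, -0.023, -0.0, 0.0]
ft_force: [-0.1, 0.8, 0.0]
opening: 0.996
finger_force: 0.0
```

```bash
python3 - <<'E'
from h import *
s=bot.read_state();print(s["position"],s["orientation"],s["ft_force"])
d=bot.get_image("wrist");np.savez("w3.npz",**d)
p=proj(d,[.4988,.2343,.034])[0];print(p)
t=open("sep.py").read().replace("(307,218),48",f"({int(p[0])},{int(p[1])}),120");exec(t)
E
```

```text
[0.49896742 0.23383708 0.07308942] [ 9.99736498e-01 -2.29531096e-02 -1.82636524e-04  2.36276884e-04] [-0.12773047  0.82707235  0.03268181]
[319.7652939  270.72336825]
ears circle 502.0317687988281 234.7094268798828 43.1819953918457
ring 501.93804931640625 234.8532257080078 35.77691650390625
ear angle -2.4699877228934293 66
```

That's consistent (the near ear is clipped). I'll descend to z 0.0305 and grip at the fingertips.

Call:
{"method": "play_rows", "body": {"motion": "0 0 0 0 1 20 87;0 0 0 0 0 15 87;0 0 0 0 0 7.5 80;0 0 0 0 0 0 72;0 0 0 0 0 0 66;0 0 0 0 0 0 55;0 0 0 0 0 0 55;0 0 0 0 0 0 55;0 0 0 0 0 0 55;0 0 0 0 0 0 55", "squeeze": 20}}

```text
time_s: 5.25
position: [0.4985, 0.2348, 0.0308]
orientation: [1.0, -0.022, 0.001, -0.0]
ft_force: [-1.3, 0.3, 5.7]
opening: 0.704
finger_force: 20.0
```

Call:
{"method": "play_rows", "body": {"motion": "0 0 0 0 0 -15 55;0 0 0 0 0 -35 55;0 0 0 0 0 -40 55;0 0 0 0 0 -25 55;0 0 0 16.5 39 0 55;0 0 0 16.5 39 0 55;0 0 0 16.5 39 0 55;0 0 0 16.5 39 0 55;0 0 0 16.5 39 0 55;0 0 0 16.5 39 0 55;0 0 -0.1 0 0 0 55;0 0 -0.1 0 0 0 55;0 0 -0.1 0 0 0 55;0 0 -0.105 0 0 0 55;0 0 0 0 0 0 55;0 0 0 0 0 0 55"}}

```text
time_s: 6.85
position: [0.5867, -0.0036, 0.1455]
orientation: [0.984, 0.178, 0.0, -0.0]
ft_force: [-0.6, -0.3, 0.3]
opening: 0.705
finger_force: 20.0
```

```bash
python3 - <<'E'
from h import *
s=bot.read_state();print(s["position"],s["orientation"],s["ft_force"],s["opening"]*87)
a=2*np.arctan2(s["orientation"][1],s["orientation"][0]);print(np.degrees(a))
d=bot.get_image("wrist");np.savez("w4.npz",**d)
cv2.imwrite("pics/w4.png",cv2.resize(d["color"][60:380,140:500],None,fx=1.8,fy=1.8))
E
```

```text
[ 0.58670663 -0.00363018  0.14553489] [ 9.83966628e-01  1.78352651e-01  4.96606889e-05 -6.57612446e-05] [-0.5577585  -0.34829769  0.29060039] 61.309230156511695
20.54764225549901
```

View pics/w4.png

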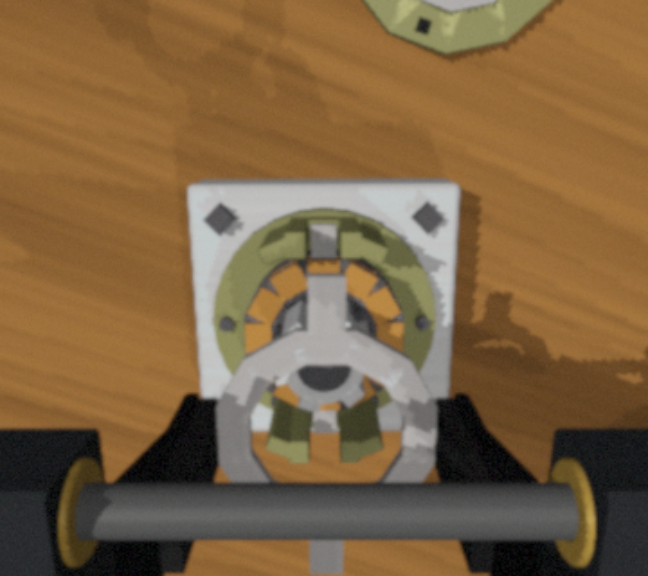

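The ear is at crop (327,300), the +x slot at (323,240) and the hub hole at (325,377). The block edge is level, so the angle is good. Next I'll measure the lateral offset.

```bash
python3 - <<'E'
from h import *
d=dict(np.load("w4.npz"));g=cv2.cvtColor(d["color"],cv2.COLOR_BGR2HSV)
s=bot.read_state();a=np.radians(20.55);X=np.array([np.cos(a),np.sin(a)]);Y=np.array([np.sin(a),-np.cos(a)]);T=np.array(s["position"][:2])
tf=lambda p,z:[(round(1000*(w[:2]-T)@X,1),round(1000*(w[:2]-T)@Y,1)) for w in ray(d,p,z)]
f=lambda x,y:(x/1.8+140,y/1.8+60)
for y in(235,243,440): 
    r=int(y/1.8+60);print("slot row",r,"S:",list(zip(range(300,338),g[r,300:338,1].tolist()))[::1] if y!=440 else '')
print("ear row",[g[int(300/1.8+60),c,2].item() for c in range(300,342)])
print("slot?",tf([f(323,235)],.082),"ear",tf([f(327,300)],.150),"hub hole",tf([f(325,377)],.094),"ringLR",tf([f(217,400),f(437,400)],.150))
print("block top corners",tf([f(188,184),f(460,183)],.03),"prong outer",tf([f(268,428),f(384,428)],.08))
E
```

```text
slot row 190 S: [(300, 87), (301, 86), (302, 91), (303, 88), (304, 90), (305, 90), (306, 87), (307, 85), (308, 94), (309, 90), (310, 100), (311, 75), (312, 43), (313, 19), (314, 14), (315, 12), (316, 11), (317, 11), (318, 4), (319, 7), (320, 7), (321, 5), (322, 5), (323, 6), (324, 9), (325, 6), (326, 14), (327, 35), (328, 79), (329, 89), (330, 84), (331, 84), (332, 85), (333, 87), (334, 87), (335, 84), (336, 86), (337, 84)]
slot row 195 S: [(300, 85), (301, 87), (302, 86), (303, 89), (304, 87), (305, 88), (306, 84), (307, 85), (308, 92), (309, 85), (310, 97), (311, 74), (312, 46), (313, 24), (314, 16), (315, 9), (316, 11), (317, 9), (318, 9), (319, 11), (320, 7), (321, 7), (322, 5), (323, 11), (324, 12), (325, 7), (326, 25), (327, 62), (328, 87), (329, 86), (330, 87), (331, 87), (332, 79), (333, 81), (334, 86), (335, 86), (336, 86), (337, 85)]
slot row 304 S: 
ear row [123, 108, 88, 76, 72, 74, 74, 73, 64, 69, 98, 142, 163, 172, 174, 169, 164, 163, 159, 160, 161, 162, 162, 163, 162, 160, 162, 161, 162, 159, 159, 141, 112, 75, 68, 69, 79, 95, 112, 130, 145, 165]
slot? [(np.float64(45.7), np.float64(-0.4))] ear [(np.float64(39.6), np.float64(0.9))] hub hole [(np.float64(-4.5), np.float64(0.2))] ringLR [(np.float64(11.3), np.float64(-29.2)), (np.float64(11.3), np.float64(31.0))]
block top corners [(np.float64(59.7), np.float64(-59.3)), (np.float64(60.0), np.float64(58.7))] prong outer [(np.float64(-32.2), np.float64(-22.7)), (np.float64(-32.2), np.float64(23.8))]
```

Ear sits +0.9 mm in tool y relative to the slot, so I shift −0.8 and come down in gentle steps.

Call:
{"method": "play_rows", "body": {"motion": "0 0 0 0 -0.8 20 55;0 0 0 0 0 25 55;0 0 0 0 0 10 55;0 0 0 0 0 3 55;0 0 0 0 0 2 55;0 0 0 0 0 2 55;0 0 0 0 0 2 55;0 0 0 0 0 1 55;0 0 0 0 0 0 55"}}

```text
time_s: 7.8
position: [0.5866, -0.0029, 0.0802]
orientation: [0.984, 0.18, 0.0, 0.0]
ft_force: [-0.7, 0.2, -0.5]
opening: 0.708
finger_force: 20.0
```

The ears are 2.5 mm into the slots with no force. I continue down.

Call:
{"method": "play_rows", "body": {"motion": "0 0 0 0 0 2 55;0 0 0 0 0 2 55;0 0 0 0 0 2 55;0 0 0 0 0 2 55;0 0 0 0 0 2 55;0 0 0 0 0 2 55;0 0 0 0 0 2 55;0 0 0 0 0 1 55;0 0 0 0 0 0 55"}}

```text
time_s: 8.7
position: [0.5864, -0.0028, 0.0649]
orientation: [0.984, 0.18, -0.0, -0.0]
ft_force: [0.8, 0.1, -0.5]
opening: 0.703
finger_force: 20.0
```

Call:
{"method": "play_rows", "body": {"motion": "0 0 0 0 0 0.7 55;0 0 0 0 0 0.5 55;0 0 0 0 0 0.4 55;0 0 0 0 0 0 55"}}

```text
time_s: 9.1
position: [0.5865, -0.0028, 0.0634]
orientation: [0.984, 0.18, -0.0, -0.0]
ft_force: [-0.7, -0.3, -1.0]
opening: 0.704
finger_force: 20.0
```

About 0.6 mm above the pack; release and rise.

Call:
{"method": "play_rows", "body": {"motion": "0 0 0 0 0 0 62;0 0 0 0 0 0 64;0 0 0 0 0 0 68;0 0 0 0 0 0 76;0 0 0 0 0 0 76;0 0 0 0 0 -5 76;0 0 0 0 0 -25 76;0 0 0 0 0 -40 76;0 0 0 0 0 -40 76;0 0 0 0 0 -49 87;0 0 0 0 0 0 87;0 0 0 0 0 0 87"}}

```text
time_s: 10.3
position: [0.5873, -0.0028, 0.2242]
orientation: [0.984, 0.18, 0.002, 0.0]
ft_force: [-0.2, -0.7, -0.4]
opening: 0.987
finger_force: 0.0
```

```bash
python3 - <<'E'
from h import *
s=bot.read_state();print(s["position"],s["orientation"],s["ft_force"])
d=bot.get_image("wrist");np.savez("w5.npz",**d)
print(proj(d,[.587,-.0035,.066]))
cv2.imwrite("pics/w5.png",cv2.resize(d["color"][100:310,190:450],None,fx=3,fy=2.8,interpolation=cv2.INTER_CUBIC))
E
```

```text
[ 0.58730203 -0.00276346  0.2241903 ] [9.83689942e-01 1.79865340e-01 1.54268322e-03 4.20333345e-04] [-0.17906879 -0.73283003 -0.40900793]
[[320.92431677 223.68778435]]
```

View pics/w5.png

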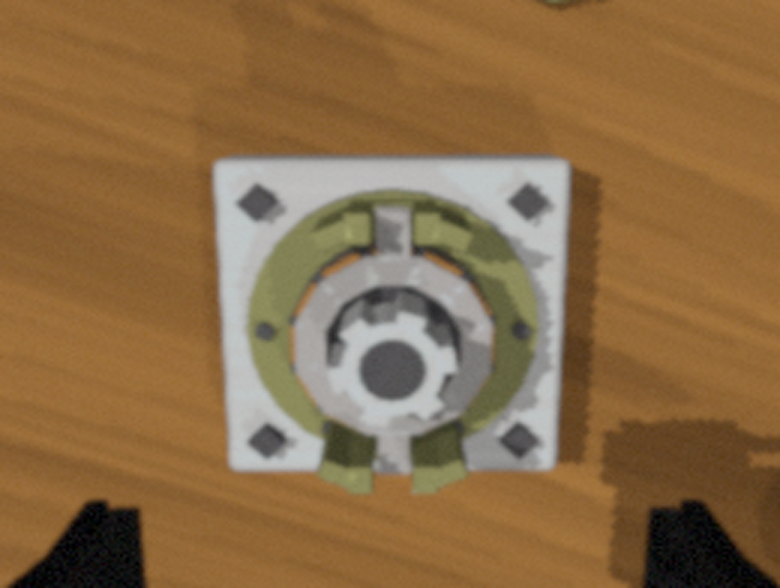

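The separator lies symmetric, with its ears in both slots. Hub hole at crop (391,370), same phase as before. On to the disc.

Call:
{"method": "play_rows", "body": {"motion": "0 0 0 -20.5 32.3 0 87;0 0 0 -20.5 32.3 0 87;0 0 0 -20.5 32.3 0 87;0 0 0 -20.5 32.3 0 87;0 0 0 -20.5 32.3 0 87;0 0 0 -20.5 32.3 0 87;0 0 0.107 0 0 20 87;0 0 0.107 0 0 30 87;0 0 0.107 0 0 30 87;0 0 0 0 0 0 87;0 0 0 0 0 0 87"}}

```text
time_s: 11.45
position: [0.5395, -0.2272, 0.1419]
orientation: [1.0, 0.022, -0.001, -0.001]
ft_force: [-0.4, 0.4, 0.3]
opening: 1.0
finger_force: 0.0
```

```bash
python3 - <<'E'
from h import *
th=np.radians(np.arange(0,360,3))
def ring(d,g,c,R,z):
    p=proj(d,np.c_[c[0]+R*np.cos(th),c[1]+R*np.sin(th),0*th+z]).astype(np.float32)
    return cv2.remap(g.astype(np.float32),p[:,0],p[:,1],1)[:,0]
d=dict(np.load("w5.npz"));g=cv2.cvtColor(d["color"],cv2.COLOR_BGR2HSV)
hub=ray(d,(190+391/3,100+370/2.8),.094)[0];print("hub",hub.round(4))
v=ring(d,g,hub,.0165,.094);m=(v[:,2]>183)*1.;print(''.join('.#'[int(a)] for a in m));print("hub phase",np.degrees(np.angle((m*np.exp(6j*th)).sum()))/6)
s=bot.read_state();print(s["position"],s["orientation"],np.degrees(2*np.arctan2(s["orientation"][1],s["orientation"][0])))
d=bot.get_image("wrist");g=cv2.cvtColor(d["color"],cv2.COLOR_BGR2HSV)
p=proj(d,[.541,-.2273,.035])[0];print(p)
roi=np.zeros(g.shape[:2],np.uint8);cv2.circle(roi,tuple(int(x) for x in p),80,255,-1)
m=((g[...,2]>165)&(g[...,1]>110)).astype(np.uint8)*255&roi
c=max(cv2.findContours(cv2.morphologyEx(m,cv2.MORPH_CLOSE,np.ones((7,7))),0,1)[0],key=cv2.contourArea)[:,0]
(x,y),r=cv2.minEnclosingCircle((ray(d,c,.035)[:,:2]*1000).astype(np.float32));print("disc",x,y,r)
v=ring(d,g,(x/1000,y/1000),.0175,.035);m=(v[:,1]<60)*1.;print(''.join('.#'[int(a)] for a in m));print("disc phase",np.degrees(np.angle((m*np.exp(6j*th)).sum()))/6)
E
```

```text
hub [ 0.5864 -0.0032  0.094 ]
#####............#######.............########............#########............#######.............#######............###
hub phase 2.0081450996688637
[ 0.53946757 -0.22724709  0.14185702] [ 9.99754572e-01  2.21196494e-02 -1.09705223e-03 -5.59976996e-04] 2.534933771010971
[320.93514904 236.540532  ]
disc 541.1018676757812 -224.0827178955078 35.80702590942383
.............##############.........#####.###############.....#######.............................................######
disc phase -1.365882228330315
```

The second mask leaked onto wood (radius 35.8), so I keep the first measurement (r 32.8, phase 2.3°). Gripping on the flats will square the disc to the tool.

Call:
{"method": "play_rows", "body": {"motion": "0 0 0 1.5 0 40 87;0 0 0 0 0 40 87;0 0 0 0 0 22 87;0 0 0 0 0 8 82;0 0 0 0 0 4 76;0 0 0 0 0 0 70;0 0 0 0 0 0 60;0 0 0 0 0 0 60;0 0 0 0 0 0 60;0 0 0 0 0 0 60;0 0 0 0 0 0 60", "squeeze": 15}}

```text
time_s: 12.6
position: [0.5427, -0.228, 0.0301]
orientation: [1.0, 0.02, 0.001, 0.001]
ft_force: [-0.4, -0.1, 6.6]
opening: 0.754
finger_force: 15.0
```

Gripped at 65.6 mm. The tip is at 30.1 mm, roughly flush with the underside. I lift and carry it to the brake.

Call:
{"method": "play_rows", "body": {"motion": "0 0 0 0 0 -15 60;0 0 0 0 0 -35 60;0 0 0 0 0 -40 60;0 0 0 0 0 -30 60;0 0 0 0 0 0 60;0 0 0 0 0 0 60"}}

```text
time_s: 13.2
position: [0.5419, -0.2277, 0.1499]
orientation: [1.0, 0.02, 0.001, 0.0]
ft_force: [-1.1, -0.6, -1.1]
opening: 0.758
finger_force: 15.0
```

```bash
python3 - <<'E'
from h import *
s=bot.read_state();print(s["position"],s["orientation"],s["ft_force"],s["opening"]*87)
d=bot.get_image("wrist");cv2.imwrite("pics/w6.png",d["color"][150:400,150:500])
E
```

```text
[ 0.54189278 -0.2277258   0.14987728] [9.99791306e-01 2.04052126e-02 8.61376104e-04 4.80104016e-04] [-1.05490594 -0.64190183 -1.09803577] 65.93125238668732
```

View pics/w6.png

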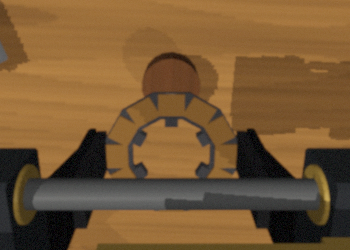

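The disc is held squarely between the pads, with a tooth pointing along tool x at crop (172,120). I carry it over the hub and turn it to hub phase + 30°.

Call:
{"method": "play_rows", "body": {"motion": "0 0 0 9 -37.1 0 60;0 0 0 9 -37.1 0 60;0 0 0 9 -37.1 0 60;0 0 0 9 -37.1 0 60;0 0 0 9 -37.1 0 60;0 0 0 9 -37.1 0 60;0 0 -0.128 0 0 0 60;0 0 -0.128 0 0 0 60;0 0 -0.128 0 0 0 60;0 0 -0.129 0 0 0 60;0 0 0 0 0 15 60;0 0 0 0 0 15 60;0 0 0 0 0 10 60;0 0 0 0 0 0 60;0 0 0 0 0 0 60"}}

```text
time_s: 14.75
position: [0.5862, -0.0028, 0.108]
orientation: [0.962, 0.273, -0.0, -0.0]
ft_force: [0.7, 0.4, 0.2]
opening: 0.755
finger_force: 15.0
```

```bash
python3 - <<'E'
from h import *
s=bot.read_state();print(s["position"],s["ft_force"],np.degrees(2*np.arctan2(s["orientation"][1],s["orientation"][0])))
d=bot.get_image("wrist");np.savez("w7.npz",**d)
print(proj(d,[s["position"]]))
cv2.imwrite("pics/w7.png",cv2.resize(d["color"][190:390,200:440],None,fx=3,fy=3,interpolation=cv2.INTER_CUBIC))
E
```

```text
[ 0.58621027 -0.00284137  0.10796869] [0.65306413 0.39636082 0.2496976 ] 31.68101498363554
[[319.63409564 298.58559627]]
```

View pics/w7.png

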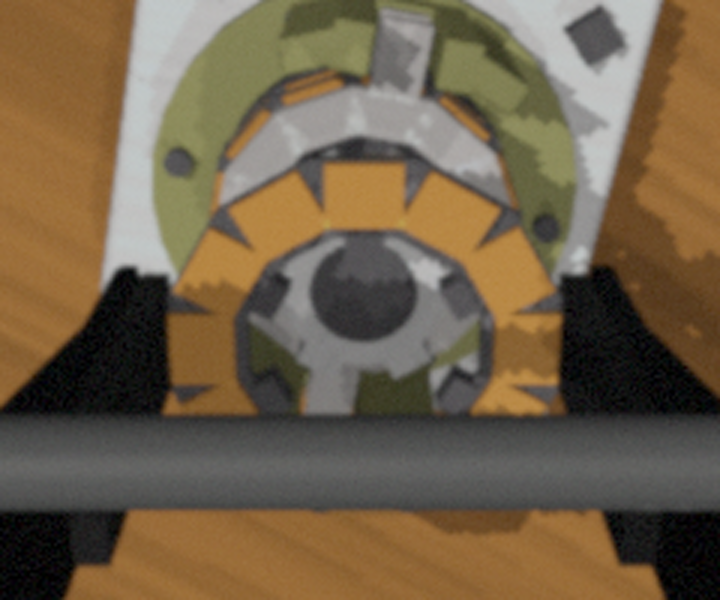

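Hub hole at crop (363,287), disc outer flat at y≈160, left and right edges at x 168 and 562, and teeth beside the hub gaps. Now I compute the centring.

```bash
python3 - <<'E'
from h import *
d=dict(np.load("w7.npz"));s=bot.read_state();a=np.radians(31.68)
X=np.array([np.cos(a),np.sin(a)]);Y=np.array([np.sin(a),-np.cos(a)]);T=s["position"][:2]
def tf(x,y,z):
    w=ray(d,(200+x/3,190+y/3),z)[0][:2]-T; return (1000*np.array([w@X,w@Y])).round(1)
print("hub",tf(363,287,.094))
for zt in(.1125,.1135): print("flat",tf(363,160,zt),"corners",tf(322,163,zt),tf(407,163,zt),"LR",tf(166,350,zt),tf(562,350,zt))
g=cv2.cvtColor(d["color"],cv2.COLOR_BGR2GRAY)
# hub hole by threshold in colour
m=((g<95)).astype(np.uint8);n,l,st,c=cv2.connectedComponentsWithStats(m);k=l[190+287//3+0,321];print("hole comp",st[k],c[k])
# prediction of hub from earlier views
for P in((.5864,-.0035),(.5864,-.0032)): w=np.array(P)-T;print("earlier hub",(1000*np.array([w@X,w@Y])).round(1))
E
```

```text
hub [0.5 0.5]
flat [30.9  0.5] corners [30.5 -6. ] [30.4  7.5] LR [ -2.6 -32.6] [-2.6 33.9]
flat [31.3  0.5] corners [30.8 -5.9] [30.8  7.5] LR [ -2.  -32.4] [-2.  33.7]
hole comp [304 267  35  37 973] [320.66289825 286.10483042]
earlier hub [-0.5  0.4]
earlier hub [-0.4  0.2]
```

The disc centre is about 1.8 mm behind the hub in tool x; y is fine. I shift it and ease down onto the hub.

Call:
{"method": "play_rows", "body": {"motion": "0 0 0 1.9 0 5 60;0 0 0 0 0 5 60;0 0 0 0 0 1.5 60;0 0 0 0 0 1 60;0 0 0 0 0 0.8 60;0 0 0 0 0 0.8 60;0 0 0 0 0 0 60", "squeeze": 12}}

```text
time_s: 15.5
position: [0.5881, -0.002, 0.0944]
orientation: [0.962, 0.273, 0.0, -0.0]
ft_force: [-0.3, 0.3, -1.3]
opening: 0.756
finger_force: 12.0
```

Call:
{"method": "play_rows", "body": {"motion": "0 0 0 0 0 0.7 60;0 0 0 0 0 0.7 60;0 0 0 0 0 0.7 60;0 0 0 0 0 0.5 60;0 0 0 0 0 0 60"}}

```text
time_s: 16.0
position: [0.588, -0.002, 0.0917]
orientation: [0.962, 0.273, -0.0, -0.0]
ft_force: [-0.5, -0.2, 0.0]
opening: 0.755
finger_force: 12.0
```

Call:
{"method": "play_rows", "body": {"motion": "0 0 0 0 0 0.7 60;0 0 0 0 0 0.7 60;0 0 0 0 0 0.7 60;0 0 0 0 0 0.7 60;0 0 0 0 0 0 60"}}

```text
time_s: 16.5
position: [0.588, -0.002, 0.0888]
orientation: [0.962, 0.273, -0.0, -0.0]
ft_force: [-0.8, -0.2, -0.6]
opening: 0.752
finger_force: 12.0
```

Meshed without contact force; continuing down.

Call:
{"method": "play_rows", "body": {"motion": "0 0 0 0 0 1.5 60;0 0 0 0 0 1.5 60;0 0 0 0 0 1.5 60;0 0 0 0 0 1.5 60;0 0 0 0 0 1.5 60;0 0 0 0 0 1.5 60;0 0 0 0 0 0 60"}}

```text
time_s: 17.2
position: [0.5879, -0.002, 0.0797]
orientation: [0.962, 0.273, -0.0, -0.0]
ft_force: [-0.1, -0.6, -0.8]
opening: 0.758
finger_force: 12.0
```

Call:
{"method": "play_rows", "body": {"motion": "0 0 0 0 0 1.5 60;0 0 0 0 0 1.5 60;0 0 0 0 0 1.5 60;0 0 0 0 0 1.5 60;0 0 0 0 0 1.5 60;0 0 0 0 0 1.5 60;0 0 0 0 0 0 60"}}

```text
time_s: 17.9
position: [0.5879, -0.002, 0.0707]
orientation: [0.962, 0.273, -0.0, -0.0]
ft_force: [0.1, 0.6, -0.5]
opening: 0.751
finger_force: 12.0
```

Call:
{"method": "play_rows", "body": {"motion": "0 0 0 0 0 1 60;0 0 0 0 0 1 60;0 0 0 0 0 0.7 60;0 0 0 0 0 0.6 60;0 0 0 0 0 0 60"}}

```text
time_s: 18.4
position: [0.588, -0.002, 0.0676]
orientation: [0.962, 0.273, -0.0, -0.0]
ft_force: [1.2, -0.6, -1.0]
opening: 0.755
finger_force: 12.0
```

Call:
{"method": "play_rows", "body": {"motion": "0 0 0 0 0 0.5 60;0 0 0 0 0 0.5 60;0 0 0 0 0 0.3 60;0 0 0 0 0 0 60;0 0 0 0 0 0 60"}}

```text
time_s: 18.9
position: [0.5881, -0.002, 0.0663]
orientation: [0.962, 0.273, -0.0, -0.0]
ft_force: [-0.3, 0.3, -0.4]
opening: 0.754
finger_force: 12.0
```

Call:
{"method": "play_rows", "body": {"motion": "0 0 0 0 0 0.4 60;0 0 0 0 0 0.4 60;0 0 0 0 0 0 60"}}

```text
time_s: 19.2
position: [0.5882, -0.0019, 0.0661]
orientation: [0.962, 0.273, 0.0, 0.0]
ft_force: [-2.2, -0.2, 5.3]
opening: 0.758
finger_force: 12.0
```

Contact at 5 N, at the expected height. I'll release and retreat.

Call:
{"method": "play_rows", "body": {"motion": "0 0 0 0 0 -0.4 60;0 0 0 0 0 0 67;0 0 0 0 0 0 70;0 0 0 0 0 0 78;0 0 0 0 0 0 78;0 0 0 0 0 -5 78;0 0 0 0 0 -25 78;0 0 0 0 0 -40 78;0 0 0 0 0 -40 78;0 0 0 0 0 -45 87;0 0 0 0 0 0 87;0 0 0 0 0 0 87"}}

```text
time_s: 20.4
position: [0.5887, -0.0019, 0.2223]
orientation: [0.962, 0.273, 0.001, 0.0]
ft_force: [0.4, 0.1, -1.5]
opening: 0.992
finger_force: 0.0
```

```bash
python3 - <<'E'
from h import *
s=bot.read_state();print(s["time_s"],s["position"],s["ft_force"])
d=bot.get_image("wrist");g=cv2.cvtColor(d["color"],cv2.COLOR_BGR2HSV)
p=proj(d,[.5866,-.0032,.071])[0];print(p)
roi=np.zeros(g.shape[:2],np.uint8);cv2.circle(roi,tuple(int(x) for x in p),46,255,-1)
b=d["color"].astype(int)
m=((g[...,0]<22)&(g[...,1]>130)&(g[...,2]>90)).astype(np.uint8)*255&roi
c=max(cv2.findContours(cv2.morphologyEx(m,cv2.MORPH_CLOSE,np.ones((5,5))),0,1)[0],key=cv2.contourArea)[:,0]
for z in(.071,.099):
    W=(ray(d,c,z)[:,:2]*1000).astype(np.float32);print(z,cv2.minEnclosingCircle(W),cv2.fitEllipse(W))
E
```

```text
20.4 [ 0.58869051 -0.0018774   0.22234925] [ 0.3643206   0.1438346  -1.54080421]
[320.11796646 227.29665174]
0.071 ((586.9473266601562, -2.9519190788269043), 33.66642379760742) ((587.1065063476562, -3.350341558456421), (64.23615264892578, 64.74897003173828), 116.2640609741211)
0.099 ((593.3057861328125, 0.9125184416770935), 30.66366958618164) ((593.4507446289062, 0.5496094822883606), (58.50684356689453, 58.97391891479492), 116.26411437988281)
```

Cast at z = 71 mm, the disc top shows the right size (33.7 mm), is round, and is centred on the brake axis. Handing in.

```bash
python3 -c "
from plant import bot
print(bot.finish_job())"
```

```text
the job is handed in; nothing more can be done
None
```

The separator and then the lined disc are fitted, and the job was handed in at about 20 s. The separator's ears look seated in both slots, and the disc meshed on the hub without force, touching down at about 5 N at its home height. The hand-in call returned no verdict.

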